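Catch the jar trolley on the mill's discharge rack

TASK

Push the trip lever of the jar mill's sloping discharge rack over towards the rack, so that the trolley with the porcelain jar rolls down by itself from under the wire guard. Run along in front of it with the fingers and take it up softly, pushing its spring buffer in by no more than 10 mm, bring the trolley to a stand for a moment before it gets to the end posts, then ease it down and leave it resting against both posts. It must not knock against the posts, and the things standing around are not to be moved.

Things in the scene. Friction and masses are not known exactly. Their poses are not given: they have to be found in the camera images.
- rack: fixed discharge rack of the jar mill. Origin on the bench; z up, +y uphill to the grey mill, -y downhill, trip lever on its -x side. Two round steel rails (12 mm, at x = -38 and 38 mm) fall towards -y by 0.035 rad; their tops are 85 mm above the bench at y = 0. Guide bars at x = -58 and 58 mm rise 35 mm above the rails. The second jar, on the mill's rollers, is not part of the job
- trolley: jar trolley: aluminium plate 92 x 130 mm on four wheels, white porcelain jar across it (90 mm wide, 100 mm long, top 128 mm above the rails), spring buffer at its downhill end. Origin at rail height under its middle, axes as the rack's. 0.73 kg (0.48 to 1.3 by the jar's filling), wheel drag 0.5 N per m/s. Set free, it has rolled 210 mm after 1.2 to 1.6 s, at 0.19 to 0.32 m/s, still gaining speed
- buffer_face (a point): middle of the downhill face of the buffer's rubber head (44 mm wide, 50 mm tall, from 27 to 77 mm above the rails), 100 mm downhill of the trolley's middle when the buffer is out, 52 mm above the rails
- buffer (a joint): travel of the spring buffer: 0 = out, 0.03 m = pushed right in. Spring 60 N/m with a preload of 0.5 N
- trolley_rest (a point): on the rack at rail height: where the trolley's origin lies when its plate rests against both end posts, 570 mm downhill of where it waits; axes as those of the rack (x across, y uphill)
- guard_end (a point): middle of the top wire at the lower end of the wire guard, 145 mm above the rails, 260 mm uphill of trolley_rest. The guard covers the rails 148 mm wide from here up to the mill; the hand can reach the trolley only downhill of it
- end_posts (a point): midpoint between the tops of the two grey end posts (14 mm thick, at x = -45 and 45 mm of the rack, 76 mm free between them for buffer and fingers), which rise 38 mm above the rails
- trip (a joint): trip shaft along the -x side of the rack with a hand lever: 0 = stop pin up, holding the trolley; 0.5 rad = lever pushed fully over towards +x of the rack, pin down (the trolley is free from about 0.3 rad). Stays where it is left; about 6 N at the knob moves it
- lever_tip (a point): centre of the metal ball knob (28 mm) on the trip lever, which stands up beside the rack, 80 mm long from shaft to knob. At the start the knob leans outwards, at x = -123 mm of the rack, 150 mm uphill of trolley_rest, 54 mm above the rails; pushed over it moves 38 mm towards +x and 10 mm up
- flask: bystander, loose: conical glass flask 82 mm wide, 118 mm tall; origin under its centre
- wash_bottle: bystander, loose: white plastic bottle 60 mm wide, 150 mm tall; origin under its centre
- beaker: bystander, loose: glass beaker 70 mm wide, 90 mm tall; origin under its centre
- mortar: bystander, loose: white porcelain bowl 100 mm wide, 55 mm tall; origin under its centre
- spatula: bystander, loose: spatula 160 mm long with a dark wooden handle, lying on the bench; origin at mid-length
- sieve: bystander, loose: brass sieve ring 100 mm wide, 40 mm tall; origin under its centre

How it is judged:
On the way, in this order (a step that is already met when the one before it is completed fails the run):
1. the trip lever is pushed over and the stop pin is down (value of joint trip above 0.3 rad), for 0.03 s.
2. the trolley has rolled down by itself, its buffer out from under the guard (y of trolley in the frame of trolley_rest below 0.34 m), for 0.03 s.
3. the trolley is caught and stands still, at least 15 mm short of its place at the end posts (y of trolley in the frame of trolley_rest above 0.015 m and linear speed of trolley below 0.04 m/s), for 0.3 s.
At the end, for the whole second after the job is handed in: The trolley stands still on the rails against the end posts: within 10 mm of its place along the rack, slower than 0.02 m/s, and let go (y of trolley in the frame of trolley_rest between -0.01 and 0.01 m and linear speed of trolley below 0.02 m/s); the robot touches nothing.
It fails at once if the trolley is struck or gripped by the fingers with more than 20 N (contact force between the fingers and trolley above 20 N).
It fails at once if the trolley is knocked: its spring buffer is pushed in by more than 10 mm (value of joint buffer above 0.0105 m).
It fails at once if the trolley runs into the end posts faster than 0.1 m/s (y of trolley in the frame of trolley_rest below 0.012 m and linear speed of trolley above 0.1 m/s).
It fails at once if something standing around is moved by more than 30 mm (distance of any of flask, wash_bottle, beaker, mortar, spatula, sieve from where it was at the start of the episode above 0.03 m).
It also fails if it takes over 32 s, if anything falls off the work surface, if the arm or the gripper's body presses on something with over 40 N, if the wrist force passes 120 N, or if a joint passes its speed limit or range.

ROBOT

A 6-joint arm with a two-finger parallel gripper is mounted at the origin on the work surface. World frame = base frame: x ahead of the robot, y to its left, z up, the work surface at z = 0. Lengths are in m, angles in rad, forces in N, time in s.
With the tool pointing down it reaches from about 0.35 to 0.975 m from the base axis. Payload 4.9 kg.
Tool frame: the origin (TCP) lies at the very end of the fingers, on their centre line; the grasp point (between the pads) lies ctrl.hold_point_z behind it (ctrl.hold_point_z is the distance from the TCP to the grasp point, in m); z points along the fingers, y is the line along which they close (so a half turn about z gives the same grasp; the last joint's range is limited). The gripper opens to 85 mm and grips with 20 to 120 N. Pads are 22 mm wide; open, the fingers measure 114 mm over their backs; the gripper's body (76 mm by 85 mm) begins 54 mm behind the grasp point. The pads swing forward as they close: fully open they stand 13 mm farther back than shut.
Start: joints at [1.066, 0.053, 1.613, -0, 1.476, -0.119], TCP at [0.235, 0.579, 0.203] pointing down, gripper open.
Joint ranges: [-3.01, 3.01], [-1.01, 2.22], [0.06, 2.58], [-1.02, 4.17], [0.09, 2.62], [-3.14, 3.14]. Speed limits (rad/s): [2.57, 2.57, 3.14, 3.14, 3.14, 3.14].

INTERFACE

Orientations are given as a rotation vector (axis times angle).
In Python, from station import ctrl gives the robot as it stands. The module is installed in compiled form; this text tells all that it offers.
- The arm moves only by the tool jog_arm, never from a script. Its argument "deltas" is a list of rows, each a list of 3 entries, a list of its own where there are three numbers: the closure, from -1 (fully open) to 1 (shut), then the shift along the world's x, y, z scaled (see below), then the turn, a rotation vector about the world's x, y, z scaled (see below). A call has 1 to 12 rows; each row is the pose to reach, as a shift and turn from the pose commanded when the call began, turning the shorter way round; what a row does not reach only later rows make up. The controller multiplies each number of a shift by 0.4 m and each number of a turn by 180 degrees. A row lasts 1/12 s, in which the tool goes at most 41.7 mm and 7.16 degrees, less where a joint would pass 70% of its speed; a pose out of reach is approached as far as the arm can. A call with a number of a shift or a turn outside -1 to 1 is refused whole. A call with a gripper value outside its range is refused whole. The fingers move at their own pace and stop on an object; "squeeze" is the grip in N (left out, the last holds). Time passes only in rows, so rows that repeat a pose let the fingers close. It gives the time, the measured TCP pose, the force, the opening and the grip force at its end, in the units of the state.
- ctrl.get_obs(): the state, without advancing time (a new reading comes with each control period).
- ctrl.get_image(name): name is "side" or "top"; returns the picture (400x640x3 uint8, red, green, blue); there is no depth.
- ctrl.get_calibration(name): a dict with "K" (3x3 intrinsics, pixels), "extrinsics" (4x4, takes a point from world to camera coordinates). Camera axes: x right, y down, z forward; pixel columns grow to the right and rows downward; lengths in m; the calibration is good to about 2 mm. A picture is of the moment at which its call begins. get_calibration takes no time and is no camera call.
- ctrl.finish_job(): hands the job in; it is judged then, once.
The state is a dict: "t": time; "q": joint angles; "dq": joint speeds; "effort": joint torques, N m; "tool_pos": TCP position; "tool_rot": TCP orientation; "contact_force": force on the tool from outside, world axes, zero at the start; "wrist_torque": the same for the moment, N m; "opening": finger opening in m; "grip_force": force on a finger pad.
Only numpy, scipy, OpenCV 4.12 (cv2) and the standard library are available. Lean on these libraries where they do the work, as an engineer would, in place of code of your own. Each camera call takes 0.05 s, during which the arm holds its last target. There are 200 camera calls.

## Working session

There is one attempt and no reset: what is moved stays moved. The work goes in short steps, Python scripts to look and compute and a tool call to move; the robot and the scene stay as the last step left them, time stands still between calls to the robot, and variables do not carry over. Pictures are saved under pics/ and viewed, at most 10 in all, crops included, and the job is handed in when it is done.

Besides the shell and the picture viewer there is one more tool, called after "Emit:" by a JSON object that holds its "fn" and its "kwargs", one argument or row to a line. jog_arm: Moves the arm, as the interface text tells. Its arguments: {"type":"object","properties":{"deltas":{"type":"array","items":{"type":"array"}},"squeeze":{"type":"number"}},"required":["deltas"]}

```bash
mkdir -p pics
python3 - <<'E'
from station import ctrl
import cv2
for n in("side","top"):
    im=ctrl.get_image(n); cv2.imwrite(f"pics/{n}0.png",im[:,:,::-1])
    c=ctrl.get_calibration(n); print(n,c["K"],c["extrinsics"])
o=ctrl.get_obs(); print(o["t"],o["tool_pos"],o["tool_rot"],o["opening"],ctrl.hold_point_z)
E
```

```text
side [[432.30328979   0.         322.95929412]
 [  0.         432.30328979 204.10852419]
 [  0.           0.           1.        ]] [[ 0.90229009 -0.43075106 -0.01805888 -0.45341181]
 [-0.29932258 -0.59574129 -0.74531759  0.32988427]
 [ 0.31028792  0.6778981  -0.66646498  0.88811741]
 [ 0.          0.          0.          1.        ]]
top [[362.84478657   0.         319.58678415]
 [  0.         362.84478657 203.24339746]
 [  0.           0.           1.        ]] [[-0.00841669 -0.99990713  0.01071899  0.10786301]
 [-0.99500002  0.0073076  -0.099607    0.57041417]
 [ 0.09951942 -0.01150376 -0.99496912  0.96533445]
 [ 0.          0.          0.          1.        ]]
0.1 [0.23487702 0.57853712 0.20201187] [-6.02094572e-01 -3.08279457e+00  2.67057889e-03] 0.0856062087769396 0.0187
```

View pics/side0.png

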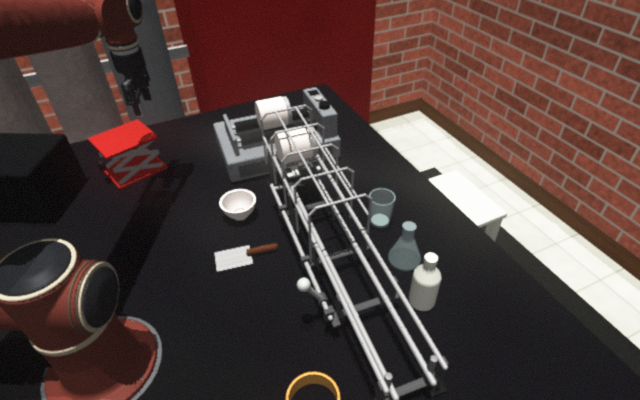

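View pics/top0.png

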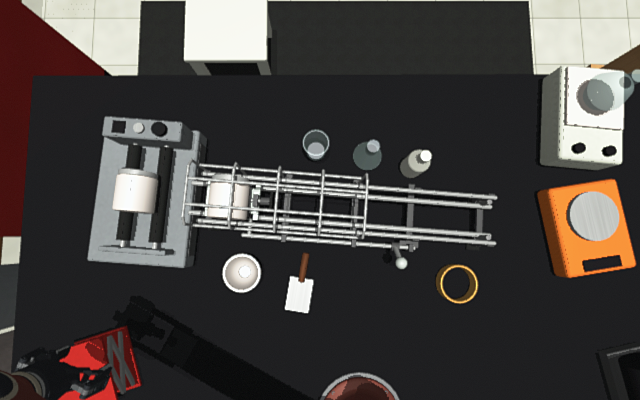

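The mill and jar sit uphill to the left in the top view, about (228,195). The knob is at about (401,263), the posts near (491,197) and (491,243), and the guard's lower end at x≈365. I'll zoom in for precise points.

Run:
```python
import cv2,numpy as np
a=cv2.imread("pics/top0.png")[160:285,340:520]; b=cv2.imread("pics/side0.png")[180:400,270:460]
a=cv2.resize(a,None,fx=4,fy=4,interpolation=cv2.INTER_CUBIC);b=cv2.resize(b,None,fx=2.7,fy=2.7,interpolation=cv2.INTER_CUBIC)
cv2.imwrite("pics/a.png",a);cv2.imwrite("pics/b.png",b)
```

```text
(no output)
```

View pics/a.png

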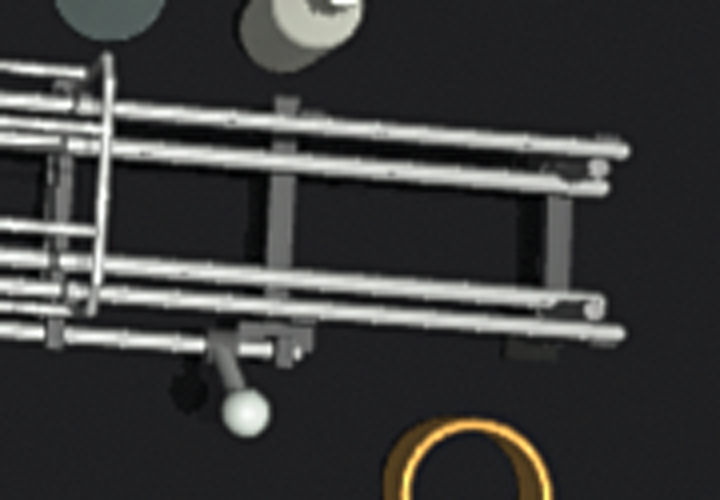

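View pics/b.png

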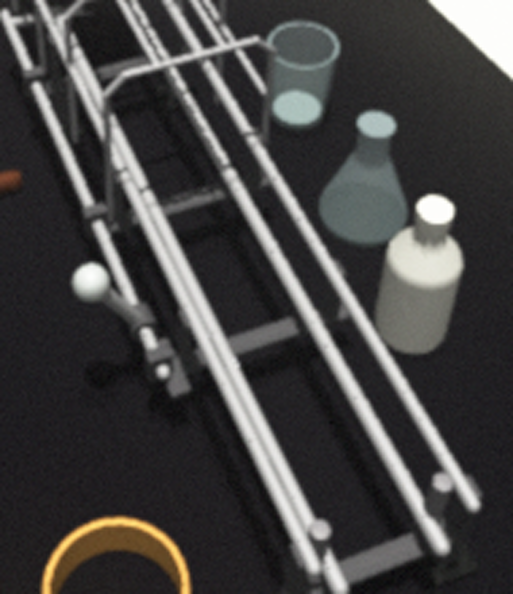

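```bash
cat > h.py <<'E'
from station import ctrl
import numpy as np,cv2
def P(n):
    c=ctrl.get_calibration(n); return c["K"]@c["extrinsics"][:3]
def tri(a,b):
    X=cv2.triangulatePoints(P("top"),P("side"),np.array(a,float).reshape(2,1),np.array(b,float).reshape(2,1)).ravel(); X=X[:3]/X[3]
    e=[np.round((p@np.r_[X,1])[:2]/(p@np.r_[X,1])[2]-q,1) for p,q in((P("top"),a),(P("side"),b))]
    return X,e
E
python3 - <<'E'
from h import *
A=lambda u,v:((u+.5)/4-.5+340,(v+.5)/4-.5+160)
B=lambda u,v:((u+.5)/2.7-.5+270,(v+.5)/2.7-.5+180)
R={}
for n,a,b in(("knob",(246,413),(91,282)),("post+x",(598,165),(442,482)),("post-x",(594,303),(320,530)),("g+x",(107,60),(258,40)),("g-x",(92,308),(106,92)),("rail+x end",(605,187),(438,548)),("rail? ",(620,334),(340,588))):
    X,e=tri(A(*a),B(*b)); R[n]=X; print(n,X.round(4),*e)
E
```

```text
knob [ 0.4165 -0.0916  0.1331] [ 0.3 -0.7] [-0.7  0.1]
post+x [ 0.5671 -0.3261  0.1059] [ 0.1 -0.3] [-0.3  0.1]
post-x [ 0.4786 -0.3187  0.1047] [-0.1  0.3] [ 0.3 -0.1]
g+x [0.6116 0.0026 0.2234] [-0.5  1.4] [ 1.  -0.2]
g-x [0.4789 0.011  0.2144] [ 0.1 -0.4] [-0.3  0. ]
rail+x end [ 0.5555 -0.3487  0.066 ] [-0.   0.1] [ 0.1 -0. ]
rail?  [ 0.4686 -0.3476  0.0862] [ 1.4 -3.6] [-4.   0.7]
```

Emit:
{"fn": "jog_arm", "kwargs": {
  "deltas": [
    [1,[0.08,-0.35,0.12],[0,0,-0.2]],
    [1,[0.16,-0.7,0.12],[0,0,-0.4]],
    [1,[0.16,-0.7,0.12],[0,0,-0.4]],
    [1,[0.16,-0.7,0.12],[0,0,-0.4]],
    [1,[0.16,-0.7,0.12],[0,0,-0.4]],
    [1,[0.16,-0.7,0.12],[0,0,-0.4]],
    [1,[0.16,-0.7,0.12],[0,0,-0.4]],
    [1,[0.16,-0.7,0.12],[0,0,-0.4]],
    [1,[0.16,-0.7,0.12],[0,0,-0.4]],
    [1,[0.16,-0.7,0.12],[0,0,-0.4]],
    [1,[0.16,-0.7,0.12],[0,0,-0.4]],
    [1,[0.16,-0.7,0.12],[0,0,-0.4]]
  ],
  "squeeze": 20
}}

```text
t: 1.1
tool_pos: [0.299, 0.2989, 0.2507]
tool_rot: [-2.297, -2.143, 0.001]
contact_force: [0.2, 0.4, -0.7]
opening: -0.0003
grip_force: 0.0
```

Emit:
{"fn": "jog_arm", "kwargs": {
  "deltas": [
    [1,[0.1,-0.1,0],[0,0,0]],
    [1,[0.18,-0.2,0],[0,0,0]],
    [1,[0.2,-0.3,0],[0,0,0]],
    [1,[0.2,-0.4,0],[0,0,0]],
    [1,[0.2,-0.5,0],[0,0,0]],
    [1,[0.2,-0.6,0],[0,0,0]],
    [1,[0.2,-0.7,0],[0,0,0]],
    [1,[0.2,-0.8,0],[0,0,0]],
    [1,[0.19,-0.9,0],[0,0,0]],
    [1,[0.18,-0.98,0],[0,0,0]],
    [1,[0.175,-0.99,0],[0,0,0]],
    [1,[0.175,-0.99,0],[0,0,0]]
  ]
}}

```text
t: 2.1
tool_pos: [0.3686, -0.0987, 0.2508]
tool_rot: [-2.302, -2.136, 0.001]
contact_force: [0.8, 1.1, 0.8]
opening: -0.0003
grip_force: 0.0
```

Emit:
{"fn": "jog_arm", "kwargs": {
  "deltas": [
    [1,[0,0,-0.1],[0,0,0]],
    [1,[0,0,-0.2],[0,0,0]],
    [1,[0,0,-0.28],[0,0,0]],
    [1,[0,0,-0.32],[0,0,0]],
    [1,[0,0,-0.32],[0,0,0]],
    [1,[0,0,-0.32],[0,0,0]]
  ]
}}

```text
t: 2.6
tool_pos: [0.369, -0.0952, 0.1225]
tool_rot: [-2.294, -2.143, 0.001]
contact_force: [-0.1, 0.8, 1.0]
opening: -0.0003
grip_force: 0.0
```

Run:
```python
from h import *
o=ctrl.get_obs();print(o["t"],o["tool_pos"],o["tool_rot"],o["q"])
a=ctrl.get_image("top")[:,:,::-1];cv2.imwrite("pics/top1.png",a)
b=ctrl.get_image("side")[:,:,::-1];cv2.imwrite("pics/side1.png",b)
c=np.hstack([cv2.resize(a[150:300,180:520],(520,230)),cv2.resize(b[80:400,250:460],(262,400))[:230]]) if 0 else np.vstack([cv2.resize(a[150:300,180:520],(680,300)),cv2.resize(b[200:350,180:520],(680,300))])
cv2.imwrite("pics/c1.png",c)
```

```text
2.6 [ 0.36895547 -0.09520563  0.12248729] [-2.29383683e+00 -2.14333829e+00  6.41898893e-04] [-4.48865416e-01 -5.36144283e-01  2.23766104e+00  4.30295037e-04
  1.44230432e+00 -3.81111729e-01]
```

View pics/c1.png

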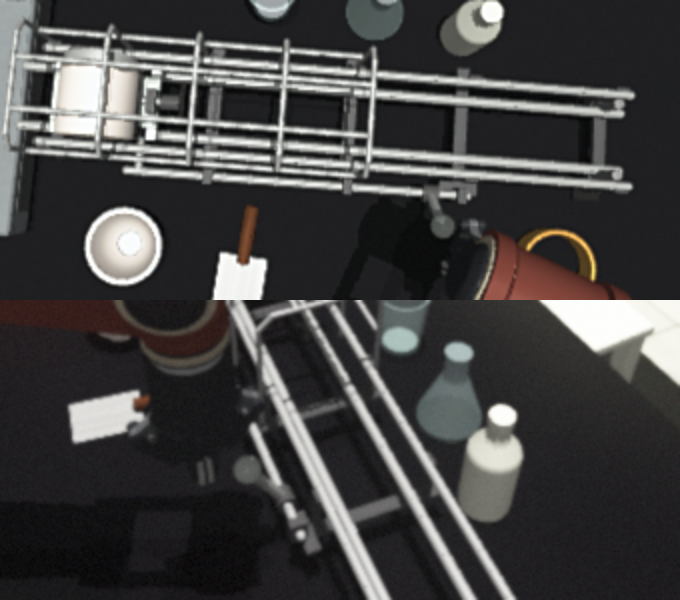

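Top view: jar at about (228,197), all bystanders undisturbed. Side view: the closed fingers are just short of the knob and level with it. Next I'll set up jar tracking.

```bash
cat >> h.py <<'E'
TH=-0.07; RX=np.array([np.cos(TH),np.sin(TH)]); RY=np.array([-np.sin(TH),np.cos(TH)])
REST=np.array([0.5275,-0.2516]); ZR=0.0705
def edges(im):
    hsv=cv2.cvtColor(im,cv2.COLOR_RGB2HSV)
    m=((hsv[...,2]>150)).astype(np.uint8); m[:150]=0;m[270:]=0;m[:,:203]=0
    m=cv2.morphologyEx(m,cv2.MORPH_OPEN,np.ones((9,9)))
    n,l,s,c=cv2.connectedComponentsWithStats(m)
    return [(s[i].tolist(),c[i].round(1)) for i in range(1,n) if s[i][4]>150]
def ray(n,u,v,z):
    c=ctrl.get_calibration(n);E=c["extrinsics"];d=E[:3,:3].T@np.linalg.solve(c["K"],[u,v,1]);C=-E[:3,:3].T@E[:3,3]
    return C+d*(z-C[2])/d[2]
def along(u,v,h=0.08):  # rack-frame y (trolley_rest origin) of a top pixel at h above rails
    y=0.3
    for _ in range(5):
        X=ray("top",u,v,ZR+0.035*y+h); r=X[:2]-REST; y=r@RY
    return y,r@RX
E
python3 - <<'E'
from h import *
for f in("top0","top1"):
    im=cv2.imread(f"pics/{f}.png")[:,:,::-1].copy()
    print(edges(im)); print(im[185:210:5,195:262:2].max(2))
for u in (207,248.5):print(along(u,196))
E
```

```text
[([582, 150, 20, 11, 215], array([591.7, 155.1])), ([206, 174, 27, 43, 962], array([219.5, 195.7])), ([549, 180, 86, 90, 5400], array([591.2, 223.3])), ([234, 186, 13, 23, 287], array([240., 197.])), ([227, 254, 30, 16, 417], array([241.5, 262.4]))]
[[ 89  94 128 138  92  81  94 166 221 239 245 250 251 251 253 253 254 255
  227 104 240 253 203 145 134 125 114  62  72  47  82 249 233 102]
 [ 82  32  35  26  15  14 247 216 225 241 247 250 250 251 252 252 253 255
  246 104 235 247 240 231 219 193 157  69  95 241 234 234 248  59]
 [ 51  33  36  18  25  32 255 204 232 244 248 250 250 252 252 252 253 242
  183 111 235 245 238 227 212 183 142  54 111 154 107 112 104   9]
 [ 39  33  33  11  25  90 255 215 237 246 249 250 251 252 252 252 254 221
  179 114 239 242 235 223 203 173 127  60 240 129 116  89 210 110]
 [172 184 197 226 245 231 215 209 187 200 212 187 180 217 232 228 253 220
  115 220 243 236 232 220 194 162 101  69 252 105 112  51  28  15]]
[([582, 150, 20, 11, 215], array([591.7, 155.1])), ([206, 174, 27, 43, 962], array([219.5, 195.7])), ([549, 180, 86, 90, 5401], array([591.2, 22
[... 248 characters left out ...]

 [ 82  33  34  26  12  14 247 216 225 241 247 250 250 251 252 252 253 255
  246 103 235 247 240 232 220 192 156  70  95 241 234 234 248  58]
 [ 51  34  34  15  26  33 255 204 232 243 248 250 250 252 252 252 253 243
  184 112 235 245 238 227 212 183 141  55 111 154 107 112 105   9]
 [ 39  32  33   9  24  90 255 216 237 246 249 250 250 252 252 252 254 222
  180 115 239 242 234 223 203 173 126  60 240 128 116  89 210 110]
 [172 184 197 226 245 232 215 209 186 201 212 187 179 217 233 228 253 221
  116 220 243 236 232 220 194 162 101  69 252 104 111  51  27  15]]
(np.float64(0.6211774470590518), np.float64(0.0047973888586417615))
(np.float64(0.5253376422729902), np.float64(0.011235372606347015))
```

```bash
cat >> h.py <<'E'
def jar(im):
    g=im.max(2).astype(float); us=np.arange(195,480)
    p=np.array([np.median(g[int(round(196+.105*(u-228)))+np.arange(-7,8),u]) for u in us])
    b=cv2.morphologyEx((p>140).astype(np.uint8)[None],cv2.MORPH_CLOSE,np.ones((1,4)))
    b=cv2.morphologyEx(b,cv2.MORPH_OPEN,np.ones((1,15)))[0]
    i=np.flatnonzero(b)
    if len(i)==0: return None,p
    l,r=us[i[0]]-.5,us[i[-1]]+.5
    f=lambda u:along(u,196+.105*(u-228))[0]
    return (l,r,f(l),f(r),(f(l)+f(r))/2),p
def look(tag):
    t=ctrl.get_obs()["t"]; im=ctrl.get_image("top"); cv2.imwrite(f"pics/{tag}.png",im[:,:,::-1])
    o=ctrl.get_obs(); r=o["tool_pos"][:2]-REST
    print("t",t,"jar",np.round(jar(im)[0],4) if jar(im)[0] else None,"tcp",o["tool_pos"].round(4),"tcp rack x,y",(r@RX).round(4),(r@RY).round(4),"F",np.round(o["contact_force"],1))
E
python3 - <<'E'
from h import *
for f in("top0","top1"):
    im=cv2.imread(f"pics/{f}.png")[:,:,::-1].copy(); print(jar(im)[0])
E
```

```text
(np.float64(207.5), np.float64(247.5), np.float64(0.6204903189007662), np.float64(0.5272685919064105), np.float64(0.5738794554035884))
(np.float64(207.5), np.float64(247.5), np.float64(0.6204903189007662), np.float64(0.5272685919064105), np.float64(0.5738794554035884))
```

Emit:
{"fn": "jog_arm", "kwargs": {
  "deltas": [
    [1,[0.04,0,0],[0,0,0]],
    [1,[0.08,-0.005,0],[0,0,0]],
    [1,[0.11,-0.01,0],[0,0,0]],
    [1,[0.13,-0.01,0],[0,0,0]],
    [1,[0.135,-0.01,0],[0,0,0]]
  ]
}}

```text
t: 3.12
tool_pos: [0.4253, -0.1012, 0.1252]
tool_rot: [2.296, 2.14, 0.002]
contact_force: [-0.1, -0.5, -0.1]
opening: 0.0
grip_force: 0.0
```

```bash
python3 -c "
from h import *
look('m1')"
```

```text
t 3.1167 jar [207.5    247.5      0.6205   0.5273   0.5739] tcp [ 0.4246 -0.101   0.1246] tcp rack x,y -0.1132 0.143 F [ 0.  -0.7 -0.1]
```

```bash
python3 -c "
from h import *
look('m2')
b=ctrl.get_image('side')[:,:,::-1]
cv2.imwrite('pics/c2.png',np.hstack([cv2.resize(cv2.imread('pics/m2.png')[190:290,340:460],(480,400)),cv2.resize(b[240:340,260:340],(320,400))]))"
```

```text
t 3.1667 jar [207.5    247.5      0.6205   0.5273   0.5739] tcp [ 0.4238 -0.1009  0.1241] tcp rack x,y -0.114 0.1431 F [0.4 0.  0.2]
```

View pics/c2.png

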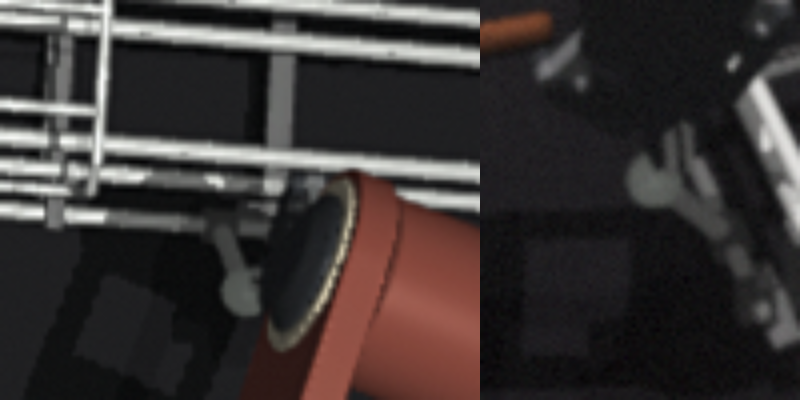

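```bash
python3 -c "
from h import *
o=ctrl.get_obs()
for X in ([.4165,-.0916,.1331],[.4238,-.1009,.1241],o['tool_pos']):
  for n in('top','side'):
    p=P(n)@np.r_[X,1];print(n,(p[:2]/p[2]).round(1))
b=ctrl.get_image('side')[:,:,::-1];cv2.imwrite('pics/s3.png',cv2.resize(b[200:340,220:400],(720,560),interpolation=cv2.INTER_CUBIC))"
```

```text
top [401.4 262.1]
side [302.7 284.2]
top [404.2 258.8]
side [308.1 289. ]
top [404.2 259. ]
side [307.9 289.2]
```

View pics/s3.png

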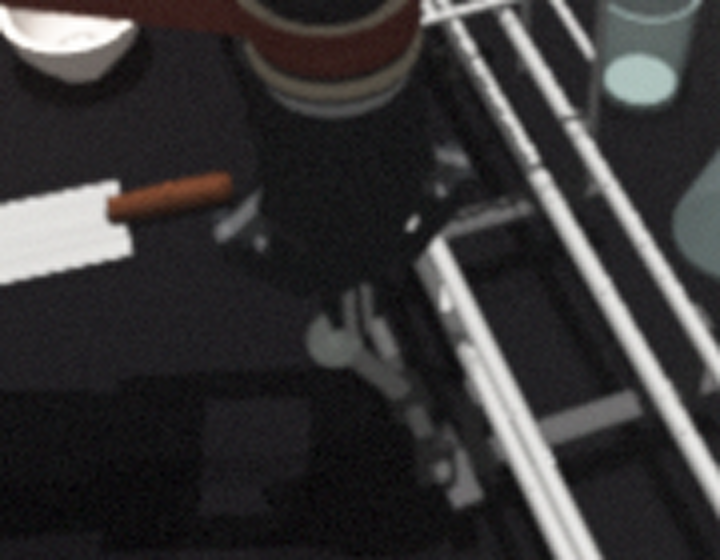

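```bash
python3 -c "
from h import *
p=P('side')@np.r_[.36895547,-.09520563,.12248729,1];print((p[:2]/p[2]).round(1))
p=P('side')@np.r_[.36895547,-.09520563,.14248729,1];print((p[:2]/p[2]).round(1))
im=cv2.imread('pics/side1.png').max(2);print(im[262:306,268:300])"
```

```text
[281.7 297.4]
[280.9 291.3]
[[25 28 24 ... 27 28 22]
 [23 23 26 ... 25 23 23]
 [23 23 24 ... 28 23 23]
 ...
 [18 22 18 ... 16 21 22]
 [19 18 21 ... 16 23 17]
 [25 25 25 ... 14 23 20]]
```

```bash
python3 -c "
from h import *
np.set_printoptions(threshold=99999,linewidth=220)
im=cv2.imread('pics/side1.png').max(2);print(im[274:302,272:314])
b=ctrl.get_image('side').max(2);print(ctrl.get_obs()['tool_pos']);print(b[266:296,294:326])"
```

```text
[[ 24  26  26  27  21  20  25  26  23  24  24  26  25  26  26  27  29  28  30  33  31  31  26  33  32  32  31  35  35  27  28  24  15  23  23  31  89 163 206 221 210 147]
 [ 26  25  24  21  22  27  24  24  22  25  24  22  26  27  24  26  27  23  29  34  33  32  31  34  30  35  36  34  35  35  31  23  26  21  26  22  49 134 187 217 219 181]
 [ 24  22  24  20  23  21  23  26  24  22  18  25  22  26  22  26  24  33  32  33  32  25  34  33  40  34  34  34  33  33  34  27  22  22  23  19  37  93 161 208 223 205]
 [ 30  20  21  20  23  27  24  22  22  23  27  26  26  26  26  28  24  31  34  30  37  33  35  34  33  34  40  39  38  45  46  50  47  52  44  30  24  54 131 193 217 215]
 [ 24  26  24  26  25  26  27  29  18  27  38  44  35  32  23  29  29  31  34  35  34  34  34  30  35  37  37  44  58  67  71  78  76  87  89  57  35  36 101 172 213 221]
 [ 19  24  23  23  25  21  21  24  30  29  49  59  55  46  28  22  28  27  34  33  35  36  35  33  35  39  42  62  75  86  86  85  89 103 107  81  56  41  63 140 199 221]
 [ 23  23  23  21  25  23  28  36  40  40  40  65  74  61  34  27  25  29 
[... 6957 characters left out ...]
 67  69  70  73  68  49  29  14  17  19  20]
 [ 31  32  29  28  31  32  48  56  68  73  70  66  57  55  62  69  73  74  74  71  71  70  67  69  67  69  58  35  24  22  17  18]
 [ 29  22  21  18  27  22  21  29  30  32  30  29  25  30  39  59  65  71  68  72  70  73  71  66  68  60  48  38  27  25  21  21]
 [ 23  21  18  19  19  19  14  20  22  23  14  19  21  23  27  35  53  64  70  67  71  68  70  70  65  58  48  38  36  33  35  22]
 [ 22  18  21  22  17  22  17  21  16  18  18  23  19  20  21  21  32  47  62  70  72  74  72  72  72  65  57  43  38  36  34  26]
 [ 21  18  18  19  15  20  21  22  19  17  21  23  18  15  20  20  18  25  43  56  64  69  73  71  70  71  67  61  44  39  35  30]]
```

Emit:
{"fn": "jog_arm", "kwargs": {
  "deltas": [
    [1,[-0.07,0.01,0.02],[0,0,0]],
    [1,[-0.135,0.01,0],[0,0,0]],
    [1,[-0.135,0.01,-0.06],[0,0,0]],
    [1,[-0.135,0.01,-0.06],[0,0,0]],
    [1,[-0.135,0.01,-0.06],[0,0,0]]
  ]
}}

```text
t: 3.78
tool_pos: [0.368, -0.0965, 0.0982]
tool_rot: [-2.298, -2.139, 0.001]
contact_force: [-0.3, 0.2, -0.2]
opening: -0.0002
grip_force: 0.0
```

```bash
python3 -c "
from h import *
X=ctrl.get_obs()['tool_pos'];print(ctrl.get_obs()['t'],X)
b=ctrl.get_image('side')[:,:,::-1];cv2.imwrite('pics/s4.png',b)
c=cv2.resize(cv2.convertScaleAbs(b[240:320,240:350],alpha=2),(770,560),interpolation=cv2.INTER_CUBIC)
for dz,col in((0,(0,0,255)),(.01,(0,255,0)),(.02,(255,0,0))):
  for dx in(-.0145,.0145):
    p=P('side')@np.r_[X+[dx,-.011,dz],1];u=p[:2]/p[2];print(u);cv2.circle(c,(int((u[0]-240)*7),int((u[1]-240)*7)),4,col,-1)
cv2.imwrite('pics/s4c.png',c)"
```

```text
3.7833 [ 0.36798081 -0.09648622  0.09818645]
[277.72041906 312.21424308]
[291.21377735 306.77342399]
[277.27534802 309.2810177 ]
[290.87769935 303.82874975]
[276.82326596 306.30158647]
[290.53638296 300.8381774 ]
```

View pics/s4c.png

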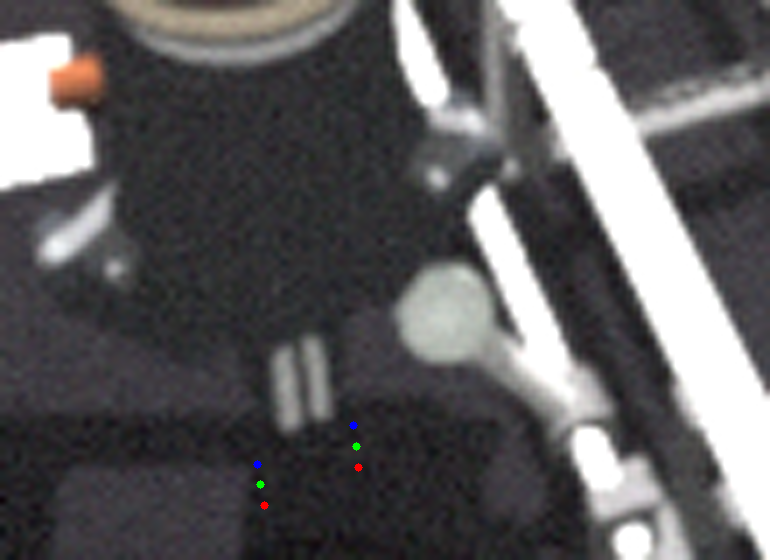

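The side view shows the visible fingertips ending about 25 mm above the projected TCP, so the fingers passed over the knob on the first push. They are now lower, so I'll push again.

Emit:
{"fn": "jog_arm", "kwargs": {
  "deltas": [
    [1,[0.04,0,0],[0,0,0]],
    [1,[0.08,-0.005,0],[0,0,0]],
    [1,[0.11,-0.01,0],[0,0,0]],
    [1,[0.135,-0.01,0],[0,0,0]]
  ]
}}

```text
t: 4.17
tool_pos: [0.4248, -0.1024, 0.1015]
tool_rot: [2.298, 2.14, -0.003]
contact_force: [-4.6, -2.0, 2.9]
opening: 0.0003
grip_force: 2.3
```

```bash
python3 -c "
from h import *
look('m3')
np.set_printoptions(threshold=99999,linewidth=220)
b=ctrl.get_image('side');cv2.imwrite('pics/s5.png',b[:,:,::-1]);print(b.max(2)[264:296:2,290:334:2]);look('m4')"
```

```text
t 4.1667 jar [208.5    249.5      0.6182   0.5226   0.5704] tcp [ 0.4263 -0.102   0.1014] tcp rack x,y -0.1115 0.1421 F [-0.9  0.7  1.6]
[[ 33  29  26  20  26  23  26  25  26  27  23  24  22  22  25  26  23  70  33  21  25  93]
 [ 29  27  23  24  20  24  21  23  24  28  26  20  23  23  22  22  23  27  23  27  75 200]
 [ 29  17  26  23  26  26  22  24  23  25  27  18  24  30  27  23  23  29  21  43 156 225]
 [ 23  21  22  22  31  24  23  26  23  20  24  22  21  20  24  17  23  26  30  88 121 211]
 [ 23  25  23  24  26  26  24  25  26  25  20  26  21  21  24  34  26  28  65 101 117 179]
 [ 28  19  23  22  21  20  22  21  22  24  25  20  22  24  49  82  83  89  92  94 121 183]
 [ 22  24  27  22  22  26  23  20  23  20  23  21  24  26  74 102 103  97  96  82 114 210]
 [ 23  24  26  26  21  29  22  28  22  26  26  57  41  28  88 101  98  95  92  46  82 121]
 [ 33  30  27  24  24  21  27  22  23  47  55  60  65  34  84  93  98  89  79  26  57 105]
 [ 34  36  34  32  30  32  26  21  25  64  61  55  64  29  62  83  85  69  37  26  31  80]
 [ 31  36  32  27  31  33  30  24  24  67  67  52  66  32  52  72  71  51  30  25  19  53]
 [ 30  33  34  31  30  32  33  27  27  61  71  47  73  67  87  72  72  53  31  23  19  30]
 [ 34  30  33  29  34  34  33  27  24  64  78  43  79  80  75  72  72  53  27  31  26  22]
 [ 33  29  34  32  30  34  34  24  26  58  70  33  39  66  69  71  70  51  23  33  30  25]
 [ 27  29  23  25  26  20  28  21  19  23  19  13  21  44  65  74  73  49  22  21  18  21]
 [ 23  16  16  21  20  18  20  23  20  16  21  13  20  28  42  71  70  52  19  19  18  22]]
t 4.2667 jar [211.5    252.5      0.6112   0.5156   0.5634] tcp [ 0.4244 -0.1012  0.1001] tcp rack x,y -0.1134 0.1429 F [ 0.5 -0.5 -0.7]
```

Emit:
{"fn": "jog_arm", "kwargs": {
  "deltas": [
    [1,[-0.05,-0.0625,0.02],[0,0,0]],
    [1,[-0.045,-0.125,0.08],[0,0,0]],
    [1,[0.045,-0.125,0.105],[0,0,0]],
    [1,[0.14,-0.125,0.105],[0,0,0]],
    [1,[0.22,-0.115,0.105],[0,0,0]],
    [1,[0.28,-0.06,0.065],[0,0,0]],
    [1,[0.29,0,0.02],[0,0,0]],
    [1,[0.292,0.05,0.018],[0,0,0]]
  ]
}}

```text
t: 4.98
tool_pos: [0.5388, -0.0791, 0.1028]
tool_rot: [-2.295, -2.137, 0.004]
contact_force: [-1.0, -0.2, -0.7]
opening: -0.0003
grip_force: 0.0
```

```bash
python3 -c "
from h import *
look('m5')"
```

```text
t 4.9833 jar [256.5    304.5      0.5062   0.3932   0.4497] tcp [ 0.5385 -0.0762  0.1035] tcp rack x,y -0.0013 0.1758 F [-1.4  2.2 -0.1]
```

```bash
python3 -c "
from h import *
np.set_printoptions(threshold=99999,linewidth=250)
for f in('m4','m5'):
  im=cv2.imread(f'pics/{f}.png')[:,:,::-1].copy();r,p=jar(im);i=int(r[0])-195
  print(f,int(r[0])-8,p[i-8:i+60].astype(int))
im=cv2.imread('pics/m5.png').max(2);print(im[192:216:2,248:312:2])
a=cv2.imread('pics/top1.png').max(2);print(a[192:216:2,248:312:2])"
```

```text
m4 203 [ 26  29  30  30  40 105 106 128 255 255 228 209 224 235 241 244 247 249 250 250 250 250 251 252 253 255 242 225 182 107 121 255 255 252 251 250 249 247 245 242 238 234 228 223 216 201 185 171 146 106  44  69 126 224 154 114 117 119 123  79  80  53
  40  40  42  45  37  37]
m5 248 [ 31  28  32  37 112 125  95  44 158 255 255 252 254 255 184 187 216 226 234 240 243 246 248 249 250 252 234 208 213 140 251 255 253 252 252 252 252 251 250 250 250 249 247 244 241 238 232 225 218 203 185 160 102 142 246 165 115 117 118 118 109  59
  28  54  61  59  61  64]
[[ 17  17  12   8  86 255 243 213 194 226 240 246 249 254 199 118 255 252 252 251 250 249 245 240 228 207 164  52  92 141 144 195]
 [ 33  33  30  26  97 255 254 217 200 228 240 246 250 254 230 121 255 252 252 250 250 249 244 238 225 202 150 202 241 238 248  64]
 [ 27  27  26  23 103 255 254 198 207 230 241 247 250 253 239 245 254 252 252 250 250 248 244 238 224 198 139 243 255 255 255  25]
 [ 33  26  52  38 127 255 254 199 212 232 242 248 250 254 233 247 253 252 252 250 250 248 243 236 222 195 125 243 211 140 195  28]
 [ 31  60 22
[... 1909 characters left out ...]
 55  26  33  34  35  33  33  32  31  34  33]
 [ 45 112 201  99 102  96   8   3  20   5   7  42   9 124 192  23  12  26 122 103 105  44  27  34  33  34  34  32  33  35  32  33]
 [203 191 210 220 214 197 120 108 109 115  78  74  35 135 197  25  12  23 117 101 118  31  25  30  32  32  32  31  31  33  33  33]
 [ 65 113 140 184 168 164 178 198 235 252 254 238 226 190 205 212 193 173 161 132 128 112  83  76  56  42  35  34  35  28  27  27]
 [ 35 113 248 255 218  94   0   7  18  23  43  47  50 177 141 118 164 162 170 183 204 239 255 254 235 199 197 211 226 188 170 143]
 [ 30  30  68 248 252  82  17  20  33  23  26  17   8 208  82   8   0  14  80  37  52  18  45  41  51  47  78 112 132 176 166 176]]
```

Emit:
{"fn": "jog_arm", "kwargs": {
  "deltas": [
    [1,[0.004,0.05,0],[0,0,0]]
  ]
}}

```text
t: 5.12
tool_pos: [0.5409, -0.0611, 0.1055]
tool_rot: [-2.299, -2.14, 0.003]
contact_force: [0.4, 0.1, 1.5]
opening: 0.0002
grip_force: 0.0
```

```bash
python3 -c "
from h import *
look('m6')
np.set_printoptions(threshold=99999,linewidth=250)
im=cv2.imread('pics/m6.png')[:,:,::-1].copy();r,p=jar(im)
print(p[260-195:345-195].astype(int)); print([round(along(u,196+.105*(u-228))[0],4) for u in (247.5,249.5,252,299.5,310,315,320,325,330)])"
```

```text
t 5.1167 jar [269.5    322.5      0.4757   0.3505   0.4131] tcp [ 0.5413 -0.0576  0.106 ] tcp rack x,y 0.0002 0.1945 F [-0.5  2.8  0.8]
[ 29  31  31  32  32  32  30  22  45 175 255 254 252 254 237 213 219 131 127 190 235 240 242 245 247 249 250 250 250 250 251 251 252 252 252 252 252 252 252 250 250 250 249 248 247 244 241 237 232 224 215 199 177 141 135 243 201  91  51  74 191 198
 130  47  54  57  59  61  63  77  77  69  68  44  26  41  45  32  32  33  32  32  33  33  33]
[np.float64(0.5273), np.float64(0.5226), np.float64(0.5167), np.float64(0.405), np.float64(0.3801), np.float64(0.3683), np.float64(0.3564), np.float64(0.3446), np.float64(0.3327)]
```

Emit:
{"fn": "jog_arm", "kwargs": {
  "deltas": [
    [1,[0,0,0],[0,0,0]]
  ]
}}

```text
t: 5.25
tool_pos: [0.5415, -0.0601, 0.1066]
tool_rot: [2.297, 2.143, 0.0]
contact_force: [-0.3, -0.6, 0.4]
opening: 0.0002
grip_force: 0.0
```

```bash
python3 -c "
from h import *
look('m7')
np.set_printoptions(threshold=99999,linewidth=250)
im=cv2.imread('pics/m7.png')[:,:,::-1].copy();r,p=jar(im)
print(p[275-195:355-195].astype(int))
f=lambda u:along(u,196+.105*(u-228))[0]
for u in (299.8,313.4,320,325,327,329,331,333):print(u,round(f(u),4))"
```

```text
t 5.25 jar [2.835e+02 3.315e+02 4.427e-01 3.291e-01 3.859e-01] tcp [ 0.5416 -0.0609  0.1067] tcp rack x,y 0.0007 0.1912 F [-0.1 -0.4  0.5]
[190 231 124  43  25  16  10  40 146 245 244 253 252 254 255 181 160 189 210 223 228 235 240 244 246 248 249 250 250 250 251 251 252 252 252 252 252 252 252 251 250 250 252 255 168 198 188 181 234 229 220 203 176 161 228 171 112 113 115 117 119  51
  34  46  76  80  77  79  76  69  71  63  44  27  37  43  45  57  58  59]
299.8 0.4043
313.4 0.3721
320 0.3564
325 0.3446
327 0.3398
329 0.3351
331 0.3303
333 0.3256
```

Emit:
{"fn": "jog_arm", "kwargs": {
  "deltas": [
    [1,[0,0,0],[0,0,0]],
    [1,[-0.002,-0.0225,-0.01],[0,0,0]],
    [1,[-0.005,-0.07,-0.02],[0,0,0]],
    [1,[-0.009,-0.13,-0.022],[0,0,0]],
    [1,[-0.013,-0.19,-0.024],[0,0,0]],
    [1,[-0.017,-0.2475,-0.026],[0,0,0]],
    [1,[-0.021,-0.3025,-0.028],[0,0,0]],
    [1,[-0.025,-0.3525,-0.03],[0,0,0]],
    [1,[-0.028,-0.3975,-0.032],[0,0,0]],
    [1,[-0.031,-0.4375,-0.034],[0,0,0]],
    [1,[-0.033,-0.4725,-0.036],[0,0,0]],
    [1,[-0.035,-0.505,-0.038],[0,0,0]]
  ]
}}

```text
t: 6.3
tool_pos: [0.5269, -0.2652, 0.091]
tool_rot: [2.301, 2.138, -0.0]
contact_force: [0.3, 0.1, 0.5]
opening: -0.0001
grip_force: 0.0
```

Emit:
{"fn": "jog_arm", "kwargs": {
  "deltas": [
    [1,[-0.002,-0.029,-0.001],[0,0,0]],
    [1,[-0.004,-0.054,-0.002],[0,0,0]],
    [1,[-0.005,-0.075,-0.003],[0,0,0]],
    [1,[-0.006,-0.092,-0.003],[0,0,0]],
    [1,[-0.007,-0.104,-0.004],[0,0,0]],
    [1,[-0.008,-0.112,-0.004],[0,0,0]],
    [1,[-0.008,-0.116,-0.004],[0,0,0]],
    [1,[-0.008,-0.117,-0.004],[0,0,0]],
    [1,[-0.008,-0.117,-0.004],[0,0,0]],
    [1,[-0.008,-0.117,-0.004],[0,0,0]],
    [1,[-0.008,-0.117,-0.004],[0,0,0]],
    [1,[-0.008,-0.117,-0.004],[0,0,0]]
  ]
}}

```text
t: 7.3
tool_pos: [0.5245, -0.3095, 0.0895]
tool_rot: [2.299, 2.141, 0.0]
contact_force: [0.6, -0.6, -0.7]
opening: -0.0001
grip_force: 0.3
```

```bash
python3 -c "
from h import *
look('m8');look('m9')
b=ctrl.get_image('side')[:,:,::-1];a=cv2.imread('pics/m9.png')
cv2.imwrite('pics/c9.png',np.hstack([cv2.resize(a[150:290,330:510],(450,350)),cv2.resize(b[190:400,260:460],(340,350))]))"
```

```text
t 7.3 jar [4.315e+02 4.675e+02 8.890e-02 1.300e-03 4.510e-02] tcp [ 0.5245 -0.3096  0.0896] tcp rack x,y 0.001 -0.0581 F [-0.1 -1.1 -0.4]
t 7.35 jar [4.315e+02 4.675e+02 8.890e-02 1.300e-03 4.510e-02] tcp [ 0.5245 -0.3097  0.0896] tcp rack x,y 0.001 -0.0581 F [0.5 0.1 0. ]
```

View pics/c9.png

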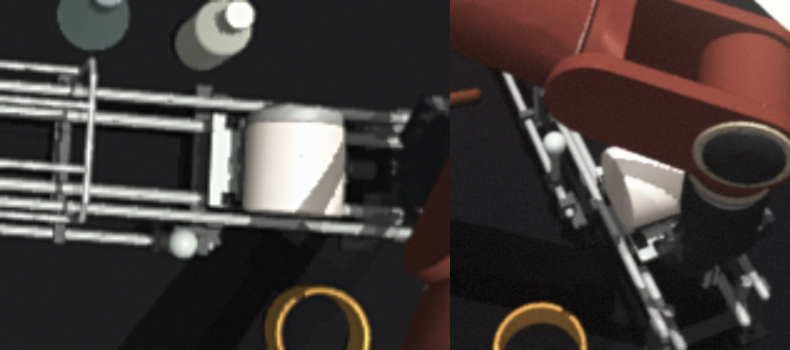

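The trolley stands caught at about 45 mm uphill of its rest place, in front of the fingers, with the bystanders undisturbed. Now I'll ease it down slowly.

Emit:
{"fn": "jog_arm", "kwargs": {
  "deltas": [
    [1,[0,0,0],[0,0,0]],
    [1,[0,0,0],[0,0,0]],
    [1,[0,-0.004,0],[0,0,0]],
    [1,[-0.001,-0.011,0],[0,0,0]],
    [1,[-0.001,-0.019,0],[0,0,0]],
    [1,[-0.002,-0.027,0],[0,0,0]],
    [1,[-0.002,-0.035,0],[0,0,0]],
    [1,[-0.003,-0.043,0],[0,0,0]],
    [1,[-0.004,-0.051,0],[0,0,0]],
    [1,[-0.004,-0.059,0],[0,0,0]],
    [1,[-0.005,-0.067,0],[0,0,0]],
    [1,[-0.005,-0.075,0],[0,0,0]]
  ]
}}

```text
t: 8.45
tool_pos: [0.5223, -0.3401, 0.0895]
tool_rot: [-2.3, -2.14, -0.0]
contact_force: [-0.1, -0.1, 0.1]
opening: 0.0
grip_force: 0.0
```

Emit:
{"fn": "jog_arm", "kwargs": {
  "deltas": [
    [1,[-0.001,-0.007,0],[0,0,0]],
    [1,[-0.001,-0.014,0],[0,0,0]],
    [1,[-0.001,-0.021,0],[0,0,0]],
    [1,[-0.002,-0.028,0],[0,0,0]],
    [1,[-0.002,-0.035,0],[0,0,0]],
    [1,[-0.003,-0.042,0],[0,0,0]],
    [1,[-0.003,-0.049,0],[0,0,0]],
    [1,[-0.004,-0.056,0],[0,0,0]],
    [1,[-0.004,-0.063,0],[0,0,0]],
    [1,[-0.005,-0.07,0],[0,0,0]],
    [1,[-0.005,-0.07,0],[0,0,0]],
    [1,[-0.005,-0.07,0],[0,0,0]]
  ]
}}

```text
t: 9.45
tool_pos: [0.5204, -0.3679, 0.0895]
tool_rot: [-2.3, -2.14, -0.0]
contact_force: [0.8, -0.5, 0.7]
opening: 0.0002
grip_force: 0.0
```

```bash
python3 -c "
from h import *
look('m10');look('m11')"
```

```text
t 9.45 jar [ 4.535e+02  4.795e+02  3.540e-02 -2.810e-02  3.700e-03] tcp [ 0.5204 -0.3677  0.0895] tcp rack x,y 0.001 -0.1163 F [-1.   0.9 -0.2]
t 9.5 jar [ 4.535e+02  4.795e+02  3.540e-02 -2.810e-02  3.700e-03] tcp [ 0.5204 -0.3677  0.0895] tcp rack x,y 0.001 -0.1163 F [-0.   0.  -0.1]
```

Emit:
{"fn": "jog_arm", "kwargs": {
  "deltas": [
    [1,[0,-0.006,0],[0,0,0]],
    [1,[-0.001,-0.012,0],[0,0,0]],
    [1,[-0.001,-0.018,0],[0,0,0]],
    [1,[-0.002,-0.024,0],[0,0,0]],
    [1,[-0.002,-0.03,0],[0,0,0]],
    [1,[-0.003,-0.036,0],[0,0,0]],
    [1,[-0.003,-0.042,0],[0,0,0]],
    [1,[-0.003,-0.048,0],[0,0,0]],
    [1,[-0.004,-0.054,0],[0,0,0]],
    [1,[-0.004,-0.06,0],[0,0,0]],
    [1,[-0.005,-0.08,0],[0,0,0]],
    [1,[-0.007,-0.1,0],[0,0,0]]
  ]
}}

```text
t: 10.55
tool_pos: [0.5176, -0.4083, 0.0895]
tool_rot: [2.299, 2.141, -0.0]
contact_force: [0.4, 0.2, -0.1]
opening: 0.0
grip_force: 0.0
```

```bash
python3 -c "
from h import *
look('m12')
a=cv2.imread('pics/m12.png')
b=ctrl.get_image('side')[:,:,::-1]
cv2.imwrite('pics/c12.png',np.hstack([cv2.resize(a[150:290,330:510],(450,350)),cv2.resize(b[190:400,260:460],(340,350))]))"
```

```text
t 10.55 jar [ 4.535e+02  4.795e+02  3.540e-02 -2.810e-02  3.700e-03] tcp [ 0.5173 -0.41    0.0897] tcp rack x,y 0.0009 -0.1587 F [-0.9  0.2  0.4]
```

View pics/c12.png

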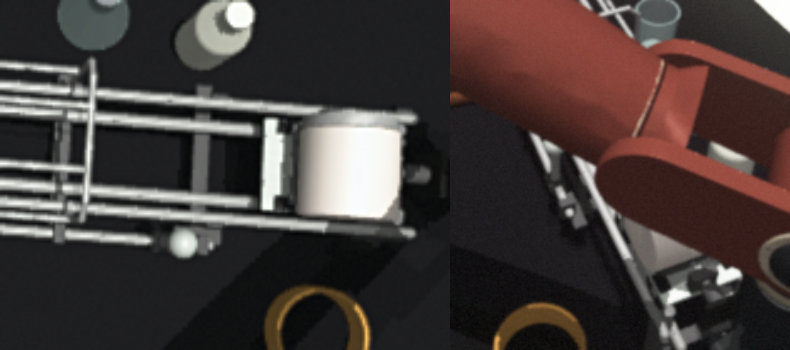

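The tool moved on about 40 mm while the jar stayed at the same pixels, so the trolley rests against the posts and the gripper is clear of it.

```bash
python3 -c "
from h import *
print(ctrl.finish_job())"
```

```text
the job is handed in; nothing more can be done
None
```

The job is handed in at about 10.6 s: the trolley was caught softly, stood still about 45 mm above its place, was eased down to rest against both posts and let go, with no bystander seen to move; the first lever push missed over the knob and was repeated lower, and no verdict was returned.

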